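Set the counter lamp over the strawberry tartlet

ROBOT

A 6-joint arm with a two-finger parallel gripper is mounted at the origin on the work surface. World frame = base frame: x ahead of the robot, y to its left, z up, the work surface at z = 0. Lengths are in mm, angles in rad, forces in N, time in s.
With the tool pointing down it reaches from about 275 to 750 mm from the base axis. Payload 10.2 kg.
Tool frame: the origin (TCP) lies midway between the tips of the shut fingers; the grasp point (between the pads) lies 19 mm behind it; z points along the fingers, y is the line along which they close (so a half turn about z gives the same grasp; the last joint's range is limited). The gripper opens to 85 mm and grips with 20 to 120 N. Pads are 22 mm wide; open, the fingers measure 114 mm over their backs; the gripper's body (76 mm by 85 mm) begins 54 mm behind the grasp point. The pads swing forward as they close: fully open they stand 13 mm farther back than shut.
Start: joints at [0.957, 0.313, 1.498, -0, 1.331, -0.223], TCP at [200, 485.418, 231.294] pointing down, gripper open.
Joint ranges: [-2.94, 2.94], [-0.97, 2.17], [0.19, 2.56], [-1.23, 4.37], [0.02, 3.11], [-2.88, 2.88]. Speed limits (rad/s): [2.39, 2.39, 3.01, 3.14, 3.14, 3.14].

INTERFACE

Orientations are given as a unit quaternion [w, x, y, z].
In Python, from rig import ctrl gives the robot as it stands.
- The arm moves only by the tool send_rows, never from a script. Its argument "targets" is a list of rows, each a list of 7 numbers: the closure, from -1 (fully open) to 1 (shut), so that 0 is half open, then the shift along the tool's x, y, z in m, then the turn, a rotation vector about the tool's x, y, z in rad. In form: [[claw, dx, dy, dz, ax, ay, az], ...]. A call has exactly 10 rows; each row shifts and turns the commanded pose from where the row before left it, along the tool's axes as they then stand; what a row does not reach is not made up. A row lasts 1/8 s, in which the tool goes at most 62.5 mm and 10.7 degrees, less where a joint would pass 70% of its speed; a pose out of reach is approached as far as the arm can. A call with a gripper value outside its range is refused whole. The fingers move at their own pace and stop on an object; "squeeze" is the grip in N (left out, the last holds). Time passes only in rows, so rows that do not move let the fingers close, or fill a call up. It gives the time, the measured TCP pose, the force, the opening and the grip force at its end, in the units of the state.
- ctrl.sense(): the state, without advancing time (a new reading comes with each control period).
- ctrl.capture(name): name is "side" or "top" or "wrist"; returns a dict with "img" (384x512x3 uint8, red, green, blue), "camera_matrix" (3x3 intrinsics, pixels), "R" (3x3) and "t" (3): a world point X has camera coordinates R X + t. Camera axes: x right, y down, z forward; pixel columns grow to the right and rows downward; lengths in mm; the calibration is good to about 2 mm. The wrist camera is an equidistant fisheye: a pixel r from the principal point sees the ray r / f radians off the axis. A picture is of the moment at which its call begins. There is no depth.
- ctrl.finish_job(): hands the job in; it is judged then, once.
Trained networks look in a picture, given as the dict that the camera call returned (one of the last four; its "shot" number tells which), for a name from the list of things; names that differ only in an ending like _2 or _b are one class to them, and where a whole thing is asked for, a point or a joint stands for the part that bears it (a point fixed in the world has none). Each returns a list of dicts, best first, with "score" (0 to 1); they miss things now and then, are a little off and sometimes report something else, mostly with a low value. They report only what shows in the picture. A call takes as long as a camera call.
- ctrl.boxes_of(query, picture): "extent" ([left, top, width, height] in pixels, round what is visible of it).
- ctrl.landmark_of(query, picture): "point" ([column, row] in pixels: a listed point, or the origin of a listed thing).
The state is a dict: "time_s": time; "joints": joint angles; "dq": joint speeds; "tau": joint torques, N m; "eef_pos": TCP position; "ee_rot": TCP orientation; "force": force on the tool from outside, world axes, zero at the start; "wrist_torque": the same for the moment, N m; "grip_width": opening from 0.0 (shut) to 1.0 (fully open); "grip_force": force on a finger pad.
Only numpy, scipy, OpenCV 4.12 (cv2) and the standard library are available. Lean on these libraries where they do the work, as an engineer would, in place of code of your own. Each camera call takes 0.05 s, during which the arm holds its last target. There are 200 camera calls.

TASK

The counter lamp should light the strawberry tartlet. Squeeze its spring button flush, slide the white sleeve along the boom until the button pops out again in the hole that puts the brass shade over the strawberry tartlet, without ever forcing the sleeve hard against the button, and then press the white switch on top of the post to turn the lamp on. Leave the tartlets and everything else on the counter where they are.

Things in the scene. Friction and masses are not known exactly. Their poses are not given: they have to be found in the camera images.
- lamp: the lamp's fixed stand: dark round foot 150 mm wide, brass post, and on it a level square aluminium tube 26 mm wide, axis 235 mm above the foot's underside, reaching 204 mm out from the post. Origin: centre of the foot's underside (it stands on the 14 mm slatted deck), on the post's axis; y points out from the post along the boom, x to the side the button is on, z up
- sleeve: white square sleeve, 32 mm wide, 2 mm wall, sliding along the lamp's y on the aluminium tube with about 2 N of friction once the button is in; a brass shade 86 mm wide hangs under its outer end, reaching 88 mm below the axis. Origin: on the boom's axis above the shade's centre; axes as the lamp's. It spans 194 mm inward (to the post) to 25 mm outward of the origin
- start_hole (a point): centre of the sleeve's middle hole, on the outside of the sleeve's +x face, where the button stands at the start; it moves with the sleeve. Three round holes of 11.6 mm lie in a row along the sleeve, 40 to 80 mm apart (spacings unequal). Sliding the sleeve outward (lamp's +y) brings the inner hole to the button, inward (-y) the outer hole; 4 to 6 mm past those are end stops
- button: red 10 mm pin, round dome, 150 mm out from the post, poking out sideways (lamp's +x) through the sleeve. Origin: top of the dome, 3.5 mm proud of the sleeve (19.5 mm from the boom's axis) when out. Goes in along -x: 1.3 N to start, 3.5 N flush. Half in, it still locks; flush, some 10 N along the boom slip it under; in the next hole it springs out and locks, 1 mm play. Over 15 N of sleeve on button is too hard
- switch: white round push switch, 22 mm wide, on top of the post. Origin on its axis, 17 mm below its top face. It goes down 5 mm (1.5 N rising to 5 N) and springs back; pushing it down 3 mm or more turns the lamp on
- strawberry_tartlet: red strawberry tartlet, 70 mm across, on a sand-coloured plate 86 mm across, about 38 mm high with its fruit; one of two tartlets under the boom, each standing roughly (within 20 mm) under one of the shade's two other locked places. Origin: centre of the plate's underside, z up
- grape_tartlet: green grape tartlet of the same size and plate, the other one under the boom. Origin: centre of the plate's underside
- lemon_tartlet: yellow tartlet of the same size, bystander, origin under its plate's centre
- fig_tart: large fig tart on a dark plate 226 mm across, bystander, origin under its plate's centre
- ticket_holder: small wooden block with an upright blank card, 60 mm wide and 50 mm high, bystander
- pistachio_jar: green glass jar 68 mm across and 100 mm high, bystander
- plate_stack: stack of sand-coloured plates 170 mm across and 55 mm high, bystander

How it is judged (in metres and radians):
On the way, in this order (a step that is already met when the one before it is completed fails the run):
1. the button is squeezed in until it is flush with the sleeve's side (to within 1 mm) (x of button in the frame of lamp below 0.017 m), for 0.1 s.
2. the button has popped out again in the hole that puts the shade over the strawberry tartlet (out to within 1.3 mm, shade centre within 22 mm of the tartlet's, seen from above) (x of button in the frame of lamp above 0.0182 m and horizontal distance between sleeve and strawberry_tartlet below 0.022 m), for 0.2 s.
3. the switch on the post is pushed down at least 3 mm (z of switch in the frame of lamp below 0.257 m), for 0.05 s.
At the end, for the whole second after the job is handed in: the button stands out of a hole of the sleeve again (to within 1.3 mm of fully out), the shade's centre is within 22 mm of the strawberry tartlet's centre seen from above, the sleeve is at rest, and the strawberry and grape tartlets are within 10 mm of where they stood (all of step 2 and linear speed of sleeve below 0.01 m/s and distance of each of strawberry_tartlet, grape_tartlet from where it was at the start of the episode below 0.01 m); the robot touches nothing.
It fails at once if the sleeve is forced against the button with more than 15 N (contact force between sleeve and button above 15 N).
It fails at once if the switch is hit or pressed with more than 25 N (contact force between anything else and switch above 25 N).
It fails at once if the strawberry or the grape tartlet is pushed more than 10 mm (distance of any of strawberry_tartlet, grape_tartlet from where it was at the start of the episode above 0.01 m).
It fails at once if another loose thing on the counter (lemon tartlet, fig tart, ticket holder, jar, plate stack) is pushed more than 20 mm (distance of any of lemon_tartlet, fig_tart, ticket_holder, pistachio_jar, plate_stack from where it was at the start of the episode above 0.02 m).
It also fails if it takes over 48 s, if anything falls off the work surface, if the arm or the gripper's body presses on something with over 40 N, if the wrist force passes 120 N, or if a joint passes its speed limit or range.

## Working session

There is one attempt and no reset: what is moved stays moved. The work goes in short steps, Python scripts to look and compute and a tool call to move; the robot and the scene stay as the last step left them, time stands still between calls to the robot, and variables do not carry over. Pictures are saved under pics/ and viewed, at most 10 in all, crops included, and the job is handed in when it is done.

Besides the shell and the picture viewer there is one more tool, called in YAML: its name, and indented under it one key for each argument. send_rows: Moves the arm, as the interface text tells. Its arguments: {"type":"object","properties":{"targets":{"type":"array"},"squeeze":{"type":"number"}},"required":["targets"]}

```bash
mkdir -p pics
cat > h.py <<'E'
import numpy as np,cv2
from rig import ctrl
def ray(p,uv):
    K=np.array(p["camera_matrix"]);R=np.array(p["R"]);t=np.array(p["t"])
    d=np.linalg.inv(K)@[uv[0],uv[1],1.]
    return -R.T@t, R.T@d
def at_z(p,uv,z):
    c,d=ray(p,uv); return c+d*(z-c[2])/d[2]
def tri(obs):
    A=np.zeros((3,3));b=np.zeros(3)
    for p,uv in obs:
        c,d=ray(p,uv);d=d/np.linalg.norm(d);M=np.eye(3)-np.outer(d,d);A+=M;b+=M@c
    X=np.linalg.solve(A,b)
    return X,[np.linalg.norm(np.cross(X-ray(p,uv)[0],ray(p,uv)[1]/np.linalg.norm(ray(p,uv)[1]))) for p,uv in obs]
def save(p,n,s=1): cv2.imwrite("pics/"+n,cv2.cvtColor(p["img"],cv2.COLOR_RGB2BGR))
E
python3 - <<'E'
from h import *
S=ctrl.capture("side");T=ctrl.capture("top")
im=np.hstack([S["img"],T["img"]])
cv2.imwrite("pics/a.png",cv2.cvtColor(S["img"],cv2.COLOR_RGB2BGR));cv2.imwrite("pics/b.png",cv2.cvtColor(T["img"],cv2.COLOR_RGB2BGR))
for n in "lamp sleeve start_hole button switch strawberry_tartlet grape_tartlet lemon_tartlet fig_tart ticket_holder pistachio_jar plate_stack".split():
    o=[]
    for nm,p in (("S",S),("T",T)):
        l=ctrl.landmark_of(n,p)[:2]
        print(n,nm,[(np.round(x["point"],1).tolist(),round(x["score"],2)) for x in l])
        if l:o.append((p,l[0]["point"]))
    if len(o)==2:
        X,r=tri(o);print("   ",X.round(1),np.round(r,1))
print([ (-np.array(p["R"]).T@p["t"]).round() for p in (S,T)])
print(ctrl.sense())
E
```

```text
lamp S [([255.6, 282.3], 0.6), ([356.6, 335.9], 0.32)]
lamp T [([311.9, 237.8], 0.89)]
    [ 496.9 -208.7   18.9] [5.1 5.1]
sleeve S [([213.5, 159.9], 0.69)]
sleeve T [([226.5, 224.9], 0.56)]
    [514.3  58.1 246.8] [4.9 4.9]
start_hole S [([233.5, 178.6], 0.96)]
start_hole T [([266.8, 220.3], 0.77)]
    [522.  -54.3 247.6] [1.5 1.5]
button S []
button T []
switch S [([253.6, 201.9], 0.38), ([318.7, 234.2], 0.22)]
switch T [([319.0, 227.2], 0.4)]
    [ 496.8 -197.6  276.2] [3.6 3.6]
strawberry_tartlet S [([206.0, 207.6], 0.71)]
strawberry_tartlet T [([206.9, 231.4], 0.95)]
    [518.8 138.2  25. ] [1.7 1.7]
grape_tartlet S [([224.0, 231.7], 0.72)]
grape_tartlet T [([244.6, 232.8], 0.54)]
    [516.9  13.2  16. ] [0.8 0.8]
lemon_tartlet S [([317.5, 238.0], 0.97), ([274.6, 366.5], 0.31)]
lemon_tartlet T [([293.8, 167.1], 0.68)]
    [ 746.3 -153.8    8.9] [0.9 0.9]
fig_tart S [([208.5, 160.5], 0.8)]
fig_tart T [([128.8, 186.6], 0.65)]
    [666.2 409.4  18.4] [7. 7.]
ticket_holder S [([357.2, 279.5], 0.66)]
ticket_holder T [([351.0, 175.8], 0.7)]
    [ 713.5 -347.    30.2] [2.1 2.1]
pistac
[... 272 characters left out ...]
-20., 1565.])]
{'time_s': 1.3, 'joints': array([ 9.56599912e-01,  3.12933976e-01,  1.49769752e+00,  1.57668659e-05,
        1.33098587e+00, -2.23403195e-01]), 'dq': array([ 0.0004332 ,  0.00020217, -0.00118416,  0.00083924,  0.00038811,
        0.00070046]), 'tau': array([-2.24423275e-05, -4.12167728e+01, -2.59904069e+01, -1.32836126e-04,
        4.76332261e-04,  3.83088445e-05]), 'eef_pos': array([200.00030814, 485.42523021, 231.2777173 ]), 'ee_rot': array([-1.20204624e-05,  1.94157450e-01,  9.80970379e-01, -8.17336693e-06]), 'force': array([0.76052351, 0.28478728, 0.00401259]), 'wrist_torque': array([0.03007782, 0.00202248, 0.04328416]), 'grip_force': 0.0, 'grip_width': 1.0015714452075706}
```

View pics/a.png

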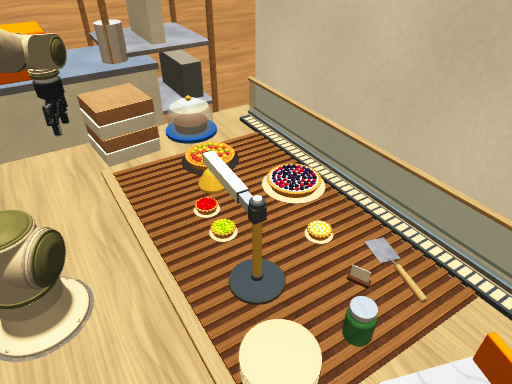

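View pics/b.png

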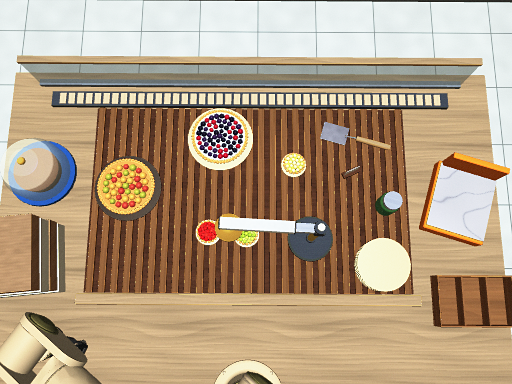

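The side view shows the lamp's post at (256,250) with the boom going to (213,160). Strawberry is at (206,208) and grape at (224,231). In the top view the boom runs from (318,228) to (222,224), strawberry is at (207,232) and grape at (246,239). The button faces world +x, away from the robot.

Run:
```python
from h import *
W=ctrl.capture("wrist");s=ctrl.sense()
from scipy.spatial.transform import Rotation as Ro
q=s["ee_rot"];Rt=Ro.from_quat([q[1],q[2],q[3],q[0]]).as_matrix()
R=np.array(W["R"]);c=-R.T@W["t"]
print("cam in tool",(Rt.T@(c-s["eef_pos"])).round(1),"cam axes in tool (cols)\n",(Rt.T@R.T).round(3));print(np.array(W["camera_matrix"]).round(1))
P={}
for k in range(2):
  S=ctrl.capture("side");T=ctrl.capture("top")
  for n,z in (("lamp",14),("sleeve",249),("start_hole",249),("switch",274),("strawberry_tartlet",14),("grape_tartlet",14)):
    for nm,p in (("S",S),("T",T)):
        l=ctrl.landmark_of(n,p)
        if l: P.setdefault((n,nm),[]).append(at_z(p,l[0]["point"],z)[:2].round(1).tolist())
for k in P:print(k,P[k])
```

```text
cam in tool [  84.5   -0.4 -143.4] cam axes in tool (cols)
 [[-0.001 -0.945 -0.326]
 [ 1.    -0.001 -0.001]
 [ 0.    -0.326  0.945]]
[[297.3   0.  257. ]
 [  0.  297.3 190.8]
 [  0.    0.    1. ]]
('lamp', 'S') [[500.5, -210.5], [495.4, -207.3]]
('lamp', 'T') [[503.6, -209.2], [499.6, -200.1]]
('sleeve', 'S') [[518.3, 61.1], [514.4, 54.6]]
('sleeve', 'T') [[505.9, 53.3], [512.5, 56.8]]
('start_hole', 'S') [[524.7, -40.6], [530.2, -46.8]]
('start_hole', 'T') [[526.3, -58.5], [521.4, -60.8]]
('switch', 'S') [[487.3, -203.7], [381.2, -394.8]]
('switch', 'T') [[506.7, -199.9], [503.6, -197.6]]
('strawberry_tartlet', 'S') [[521.4, 139.7], [520.6, 132.9]]
('grape_tartlet', 'S') [[504.8, 0.8], [504.5, 7.2]]
('grape_tartlet', 'T') [[517.5, 11.0], [517.2, 15.3]]
('strawberry_tartlet', 'T') [[521.9, 134.1]]
```

send_rows:
  targets:
    - [-1, 0, 0, -0.016, 0, 0, 0.176]
    - [-1, 0, 0, -0.016, 0, 0, 0.176]
    - [-1, 0, 0, -0.016, 0, 0, 0.176]
    - [-1, 0, 0, -0.016, 0, 0, 0.176]
    - [-1, 0, 0, -0.016, 0, 0, 0.176]
    - [-1, 0, 0, -0.016, 0, 0, 0.176]
    - [-1, 0, 0, -0.016, 0, 0, 0.176]
    - [-1, -0.045, 0.033, 0, 0, 0, 0]
    - [-1, -0.045, 0.033, 0, 0, 0, 0]
    - [-1, -0.045, 0.033, 0, 0, 0, 0]

```text
time_s: 4.0
eef_pos: [292.4, 344.0, 343.4]
ee_rot: [0.0, 0.725, 0.689, 0.0]
force: [0.7, 0.3, -1.0]
grip_width: 0.998
grip_force: 0.0
```

send_rows:
  targets:
    - [-1, -0.045, 0.033, 0, 0, 0, 0]
    - [-1, -0.045, 0.033, 0, 0, 0, 0]
    - [-1, -0.045, 0.033, 0, 0, 0, 0]
    - [-1, -0.045, 0.033, 0, 0, 0, 0]
    - [-1, -0.045, 0.033, 0, 0, 0, 0]
    - [-1, -0.045, 0.033, 0, 0, 0, 0]
    - [-1, -0.045, 0.033, 0, 0, 0, 0]
    - [-1, -0.045, 0.033, 0, 0, 0, 0]
    - [-1, -0.045, 0.033, 0, 0, 0, 0]
    - [-1, -0.04, 0.033, 0, 0, 0, 0]

```text
time_s: 5.25
eef_pos: [599.0, -117.9, 343.3]
ee_rot: [0.0, 0.725, 0.688, 0.0]
force: [0.6, 0.4, 0.3]
grip_width: 1.002
grip_force: 0.0
```

send_rows:
  targets:
    - [-1, 0, 0.003, 0.02, 0, 0, 0]
    - [-1, 0, 0.003, 0.02, 0, 0, 0]
    - [-1, 0, 0, 0.02, 0, 0, 0]
    - [-1, 0, 0, 0.02, 0, 0, 0]
    - [-1, 0, 0, 0.01, 0, 0, 0]
    - [-1, 0, 0, 0, 0, 0, 0]
    - [-1, 0, 0, 0, 0, 0, 0]
    - [-1, 0, 0, 0, 0, 0, 0]
    - [-1, 0, 0, 0, 0, 0, 0]
    - [-1, 0, 0, 0, 0, 0, 0]

```text
time_s: 6.5
eef_pos: [604.3, -116.4, 253.4]
ee_rot: [0.0, 0.725, 0.688, 0.0]
force: [0.4, -0.2, -0.4]
grip_width: 1.002
grip_force: 0.0
```

```bash
cat >> h.py <<'E'
def ray(p,uv):
    K=np.array(p["camera_matrix"]);R=np.array(p["R"]);t=np.array(p["t"])
    d=np.linalg.inv(K)@[uv[0],uv[1],1.]
    if p.get("fish"):
        th=np.hypot(d[0],d[1]);d=np.array([*(d[:2]/max(th,1e-9)*np.sin(th)),np.cos(th)])
    return -R.T@t, R.T@d
def wrist():
    p=ctrl.capture("wrist");p["fish"]=1;return p
def at_x(p,uv,x):
    c,d=ray(p,uv); return c+d*(x-c[0])/d[0]
E
python3 - <<'E'
from h import *
W=wrist();save(W,"c.png")
im=cv2.cvtColor(W["img"],cv2.COLOR_RGB2BGR);cv2.imwrite("pics/c2.png",cv2.resize(im,(768,576),interpolation=cv2.INTER_CUBIC))
for n in ("start_hole","button","switch","sleeve","lamp"):
    l=ctrl.landmark_of(n,W)
    for x in l[:2]: print(n,np.round(x["point"],1),x["score"],at_z(W,x["point"],{"switch":274,"lamp":14}.get(n,249)).round(1))
E
```

```text
start_hole [105.4 153.2] 0.69 [522.8 -57.2 249. ]
start_hole [164.3 331.5] 0.32 [ 532.8 -187.5  249. ]
button [110.7 149.4] 0.69 [526.6 -55.4 249. ]
switch [116.6 364.1] 0.6 [ 497.5 -202.1  274. ]
switch [161.5 328.2] 0.27 [ 544.5 -158.5  274. ]
lamp [185.9 217.4] 0.66 [ 496.9 -199.6   14. ]
```

View pics/c2.png

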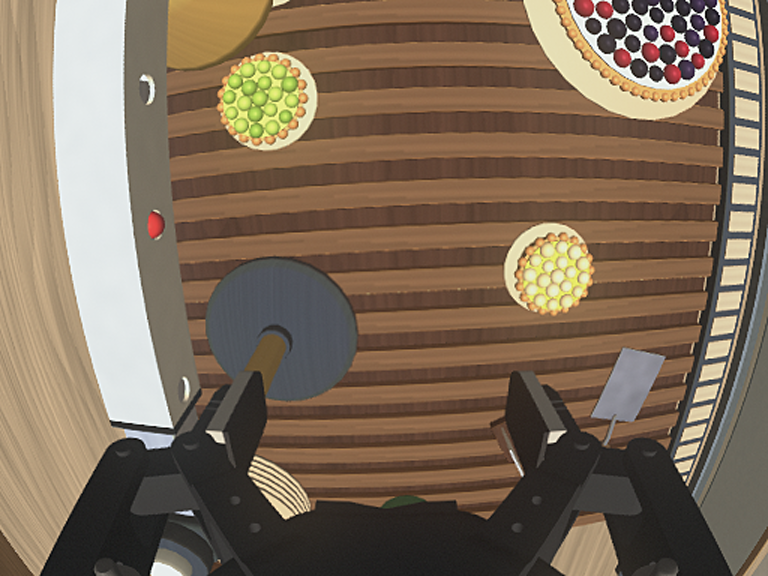

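The wrist view (scaled 1.5x) shows the sleeve's +x face. The outer hole is at (147,89), the red button at (156,224) and the inner hole at (184,388). The grape tartlet is at (266,103) and the white switch sits bottom left at (180,545).

Run:
```python
from h import *
W=wrist()
g=W["img"].astype(int)
red=(g[...,0]>140)&(g[...,1]<90)&(g[...,2]<90);red[:, :90]=0;red[:,125:]=0;red[:120]=0;red[180:]=0
v,u=np.nonzero(red);print("red",u.mean(),v.mean(),len(u),at_z(W,(u.mean(),v.mean()),249).round(1))
for n,p in (("outer",(147,89)),("mid",(156,224)),("inner",(184,388))):
    print(n,at_z(W,np.array(p)/1.5,249).round(1))
# bottom edge (z=233) & top edge (z=265) points of +x face
for p in ((124,20),(129,150),(150,300)):print("top edge",at_z(W,np.array(p)/1.5,265).round(1))
for p in ((165,50),(174,224),(196,360)):print("bot edge",at_z(W,np.array(p)/1.5,233).round(1))
for p in ((55,100),(58,224),(85,330)):print("far top edge",at_z(W,np.array(p)/1.5,265).round(1))
for p in ((116,425),):print("inner end",at_z(W,np.array(p)/1.5,265).round(1))
print(ctrl.sense()["eef_pos"])
```

```text
red 102.5327868852459 149.9016393442623 122 [521.3 -55.1 249. ]
outer [524.8  -5.1 249. ]
mid [522.3 -54.9 249. ]
inner [ 518.6 -124.2  249. ]
top edge [525.7  17.9 265. ]
top edge [524.8 -26.8 265. ]
top edge [523.3 -78.8 265. ]
bot edge [524.9  12.2 233. ]
bot edge [521.6 -58.1 233. ]
bot edge [ 519.1 -119.3  233. ]
far top edge [493.6  -2.9 265. ]
far top edge [487.4 -47.7 265. ]
far top edge [488.6 -89.8 265. ]
inner end [ 487.8 -134.4  265. ]
[ 604.27291599 -116.42703385  253.32347932]
```

send_rows:
  targets:
    - [-1, 0, 0, -0.025, 0, 0, 0]
    - [-1, 0, 0, -0.025, 0, 0, 0]
    - [-1, 0.014, -0.025, 0, 0, 0, 0]
    - [-1, 0.014, -0.025, 0, 0, 0, 0]
    - [-1, 0.014, -0.025, 0, 0, 0, 0]
    - [-1, 0.014, -0.026, 0, 0, 0, 0]
    - [-1, 0, 0, 0, 0, 0, 0]
    - [-1, 0, 0, 0, 0, 0, 0]
    - [-1, 0, 0, 0, 0, 0, 0]
    - [-1, 0, 0, 0, 0, 0, 0]

```text
time_s: 8.1
eef_pos: [506.6, -55.5, 303.0]
ee_rot: [-0.0, 0.725, 0.688, -0.0]
force: [-0.1, -0.1, -0.4]
grip_width: 1.005
grip_force: 0.0
```

Run:
```python
from h import *
W=wrist()
im=cv2.cvtColor(W["img"],cv2.COLOR_RGB2BGR);cv2.imwrite("pics/d.png",cv2.resize(im,(768,576),interpolation=cv2.INTER_CUBIC))
g=im.astype(int)
for v in (60,100,150,200):
    m=np.nonzero(g[v].min(1)>150)[0];m=m[(m>150)&(m<380)]
    if len(m):print(v,m[0],m[-1],at_z(W,(m[0]-.5,v),265).round(1),at_z(W,(m[-1]+.5,v),265).round(1))
for n in ("start_hole","button","switch"):
    for x in ctrl.landmark_of(n,W)[:1]: print(n,np.round(x["point"],1),x["score"],at_z(W,x["point"],{"switch":274,"lamp":14}.get(n,249)).round(1))
```

```text
60 231 284 [495.7  48.9 265. ] [527.9  47.2 265. ]
100 229 287 [493.1  24.5 265. ] [528.6  22.6 265. ]
150 232 283 [492.7  -6.6 265. ] [525.   -8.3 265. ]
200 233 281 [490.8 -39.7 265. ] [522.8 -41.4 265. ]
start_hole [282.3 213.5] 0.78 [524.2 -58.1 249. ]
button [286.4 213. ] 0.45 [527.2 -57.9 249. ]
```

View pics/d.png

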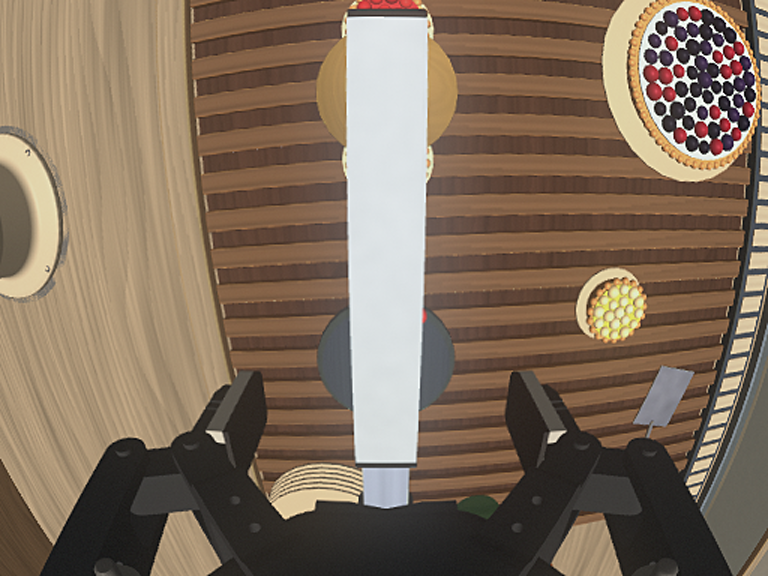

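The boom is centred between the fingers: its white band spans columns 348–426 of the 768-wide view, and the button shows at (424,316). I'm descending to the sleeve.

send_rows:
  targets:
    - [-1, -0.001, 0, 0.02, 0, 0, 0]
    - [-1, 0, 0, 0.02, 0, 0, 0]
    - [-1, 0, 0, 0.02, 0, 0, 0]
    - [-1, 0, 0, 0.016, 0, 0, 0]
    - [-1, 0, 0, 0, 0, 0, 0]
    - [-0.5, 0, 0, 0, 0, 0, 0]
    - [-0.2, 0, 0, 0, 0, 0, 0]
    - [-0.1, 0, 0, 0, 0, 0, 0]
    - [-0.1, 0, 0, 0, 0, 0, 0]
    - [-0.1, 0, 0, 0, 0, 0, 0]
  squeeze: 30

```text
time_s: 9.55
eef_pos: [506.3, -56.2, 227.3]
ee_rot: [0.0, 0.725, 0.688, 0.0]
force: [-0.1, 0.2, -0.8]
grip_width: 0.546
grip_force: 0.0
```

send_rows:
  targets:
    - [0.1, 0, 0, 0, 0, 0, 0]
    - [0.2, 0, 0, 0, 0, 0, 0]
    - [0.25, 0, 0, 0, 0, 0, 0]
    - [0.3, 0, 0, 0, 0, 0, 0]
    - [0.4, 0, 0, 0, 0, 0, 0]
    - [1, 0, 0, 0, 0, 0, 0]
    - [1, 0, 0, 0, 0, 0, 0]
    - [1, 0, 0, 0, 0, 0, 0]
    - [1, 0, 0, 0, 0, 0, 0]
    - [1, 0, 0, 0, 0, 0, 0]

```text
time_s: 10.8
eef_pos: [506.6, -56.3, 227.7]
ee_rot: [0.001, 0.725, 0.688, 0.0]
force: [4.9, -0.1, 3.7]
grip_width: 0.374
grip_force: 29.8
```

Run:
```python
from h import *
W=wrist();s=ctrl.sense();print(s["force"],s["wrist_torque"],s["grip_width"],s["grip_force"],s["eef_pos"])
im=cv2.cvtColor(W["img"],cv2.COLOR_RGB2BGR);cv2.imwrite("pics/e.png",cv2.resize(im,(768,576),interpolation=cv2.INTER_CUBIC))
```

```text
[ 5.02317496 -0.06361728  4.12167741] [ 0.06831625 -0.63097329 -0.14740952] 0.3705426136805763 29.818201933521777 [506.59157958 -56.30478168 227.63422486]
```

View pics/e.png

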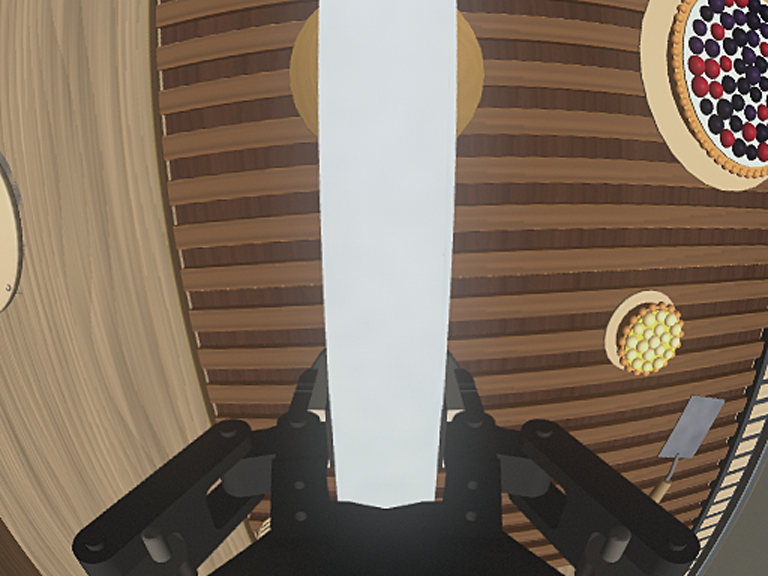

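The fingers hold the sleeve flat on both faces at about 31.5 mm opening, so the button is flush. Now I'm sliding outward slowly.

send_rows:
  targets:
    - [1, 0.0005, 0, 0, 0, 0, 0]
    - [1, 0.0005, 0, 0, 0, 0, 0]
    - [1, 0.0005, 0, 0, 0, 0, 0]
    - [1, 0.0005, 0, 0, 0, 0, 0]
    - [1, 0.0005, 0, 0, 0, 0, 0]
    - [1, 0.0005, 0, 0, 0, 0, 0]
    - [1, 0.0005, 0, 0, 0, 0, 0]
    - [1, 0.0005, 0, 0, 0, 0, 0]
    - [1, 0.0005, 0, 0, 0, 0, 0]
    - [1, 0.0005, 0, 0, 0, 0, 0]

```text
time_s: 12.1
eef_pos: [506.8, -52.8, 227.7]
ee_rot: [0.001, 0.725, 0.688, -0.001]
force: [3.2, -10.9, 4.0]
grip_width: 0.375
grip_force: 29.5
```

Run:
```python
from h import *
W=wrist();T=ctrl.capture("top");s=ctrl.sense();print(s["force"],s["grip_width"],s["eef_pos"])
for n in ("sleeve",):
  for p in (W,T):
    for x in ctrl.landmark_of(n,p)[:1]: print(n,np.round(x["point"],1),x["score"],at_z(p,x["point"],249).round(1))
```

```text
[ 3.93525106 -8.22231782  4.43057624] 0.3710202307642335 [506.80112374 -52.61930382 227.64451907]
sleeve [257.   20.3] 0.58 [512.3  60.9 249. ]
sleeve [227.  221.8] 0.77 [518.2  58.3 249. ]
```

send_rows:
  targets:
    - [1, 0.0003, 0, 0, 0, 0, 0]
    - [1, 0, 0, 0, 0, 0, 0]
    - [1, 0.0002, 0, 0, 0, 0, 0]
    - [1, 0, 0, 0, 0, 0, 0]
    - [1, 0, 0, 0, 0, 0, 0]
    - [1, 0, 0, 0, 0, 0, 0]
    - [1, 0, 0, 0, 0, 0, 0]
    - [1, 0, 0, 0, 0, 0, 0]
    - [1, 0, 0, 0, 0, 0, 0]
    - [1, 0, 0, 0, 0, 0, 0]

```text
time_s: 13.55
eef_pos: [506.8, -52.4, 227.7]
ee_rot: [0.002, 0.726, 0.688, -0.001]
force: [4.9, -9.6, 4.8]
grip_width: 0.373
grip_force: 29.5
```

send_rows:
  targets:
    - [1, 0.0003, 0, 0, 0, 0, 0]
    - [1, 0, 0, 0, 0, 0, 0]
    - [1, 0.0002, 0, 0, 0, 0, 0]
    - [1, 0, 0, 0, 0, 0, 0]
    - [1, 0.0002, 0, 0, 0, 0, 0]
    - [1, 0, 0, 0, 0, 0, 0]
    - [1, 0, 0, 0, 0, 0, 0]
    - [1, 0, 0, 0, 0, 0, 0]
    - [1, 0, 0, 0, 0, 0, 0]
    - [1, 0, 0, 0, 0, 0, 0]

```text
time_s: 14.8
eef_pos: [506.9, -51.0, 227.6]
ee_rot: [0.001, 0.725, 0.688, -0.0]
force: [4.5, -4.6, 3.5]
grip_width: 0.37
grip_force: 29.6
```

send_rows:
  targets:
    - [1, 0.0004, 0, 0, 0, 0, 0]
    - [1, 0.0004, 0, 0, 0, 0, 0]
    - [1, 0.0005, 0, 0, 0, 0, 0]
    - [1, 0.0006, 0, 0, 0, 0, 0]
    - [1, 0.0006, 0, 0, 0, 0, 0]
    - [1, 0.0006, 0, 0, 0, 0, 0]
    - [1, 0.0006, 0, 0, 0, 0, 0]
    - [1, 0.0006, 0, 0, 0, 0, 0]
    - [1, 0.0006, 0, 0, 0, 0, 0]
    - [1, 0.0006, 0, 0, 0, 0, 0]

```text
time_s: 16.05
eef_pos: [507.2, -45.3, 227.7]
ee_rot: [0.001, 0.725, 0.688, -0.0]
force: [4.8, -4.5, 5.0]
grip_width: 0.371
grip_force: 29.6
```

send_rows:
  targets:
    - [1, 0.001, 0, 0, 0, 0, 0]
    - [1, 0.003, 0, 0, 0, 0, 0]
    - [1, 0.006, 0, 0, 0, 0, 0]
    - [1, 0.008, 0, 0, 0, 0, 0]
    - [1, 0.009, 0, 0, 0, 0, 0]
    - [1, 0.009, 0, 0, 0, 0, 0]
    - [1, 0.008, 0, 0, 0, 0, 0]
    - [1, 0.006, 0, 0, 0, 0, 0]
    - [1, 0.002, 0, 0, 0, 0, 0]
    - [1, 0, 0, 0, 0, 0, 0]
  squeeze: 20

```text
time_s: 17.3
eef_pos: [510.1, 7.2, 227.6]
ee_rot: [0.001, 0.725, 0.688, 0.0]
force: [6.8, 0.3, 3.3]
grip_width: 0.369
grip_force: 29.7
```

Run:
```python
from h import *
S=ctrl.capture("side");T=ctrl.capture("top");s=ctrl.sense();print(s["force"],s["grip_width"],s["eef_pos"])
for p,n in ((S,"f.png"),(T,"g.png")):
    save(p,n)
    for x in ctrl.landmark_of("sleeve",p)[:1]: print(np.round(x["point"],1),x["score"],at_z(p,x["point"],249).round(1))
def sub(f,box):
    im=cv2.imread("pics/"+f);x,y,w,h=box
    return cv2.resize(im[y:y+h,x:x+w],None,fx=4,fy=4,interpolation=cv2.INTER_CUBIC)
cv2.imwrite("pics/fg.png",np.vstack([sub("b.png",(190,205,150,40)),sub("g.png",(190,205,150,40))]))
```

```text
[7.08269525 0.1813512  4.48276572] 0.3751181917966381 [510.11335637   7.217057   227.64831089]
[204.6 150.3] 0.89 [520.1 114.9 249. ]
[204.8 223.8] 0.82 [512.1 121.3 249. ]
```

View pics/fg.png

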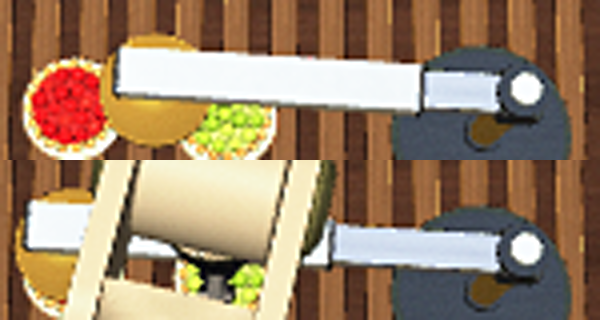

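The top crops (before above, after below) show the sleeve's outer end going from column 116 to 26 and the inner end from 422 to 331. That is about 64 mm, so there was no slip, and some 5.5 mm remain to the 69.4 mm hole. Creeping now.

send_rows:
  targets:
    - [1, 0.0004, 0, 0, 0, 0, 0]
    - [1, 0.0004, 0, 0, 0, 0, 0]
    - [1, 0.0004, 0, 0, 0, 0, 0]
    - [1, 0.0004, 0, 0, 0, 0, 0]
    - [1, 0.0003, 0, 0, 0, 0, 0]
    - [1, 0.0003, 0, 0, 0, 0, 0]
    - [1, 0.0003, 0, 0, 0, 0, 0]
    - [1, 0.0003, 0, 0, 0, 0, 0]
    - [1, 0.0003, 0, 0, 0, 0, 0]
    - [1, 0.0003, 0, 0, 0, 0, 0]
  squeeze: 20

```text
time_s: 18.75
eef_pos: [510.3, 10.4, 227.6]
ee_rot: [0.001, 0.725, 0.688, 0.0]
force: [7.0, -2.2, 3.1]
grip_width: 0.372
grip_force: 29.6
```

send_rows:
  targets:
    - [1, 0.0002, 0, 0, 0, 0, 0]
    - [1, 0.0002, 0, 0, 0, 0, 0]
    - [1, 0.0002, 0, 0, 0, 0, 0]
    - [1, 0.0002, 0, 0, 0, 0, 0]
    - [1, 0.0002, 0, 0, 0, 0, 0]
    - [1, 0.0002, 0, 0, 0, 0, 0]
    - [1, 0.0002, 0, 0, 0, 0, 0]
    - [1, 0.0002, 0, 0, 0, 0, 0]
    - [1, 0, 0, 0, 0, 0, 0]
    - [1, 0, 0, 0, 0, 0, 0]

```text
time_s: 20.0
eef_pos: [510.3, 12.3, 227.6]
ee_rot: [0.001, 0.725, 0.688, 0.001]
force: [6.7, 0.1, 4.1]
grip_width: 0.372
grip_force: 29.6
```

send_rows:
  targets:
    - [1, 0.0002, 0, 0, 0, 0, 0]
    - [1, 0.0002, 0, 0, 0, 0, 0]
    - [1, 0.0002, 0, 0, 0, 0, 0]
    - [1, 0.0002, 0, 0, 0, 0, 0]
    - [1, 0.0002, 0, 0, 0, 0, 0]
    - [1, 0, 0, 0, 0, 0, 0]
    - [1, 0, 0, 0, 0, 0, 0]
    - [1, 0, 0, 0, 0, 0, 0]
    - [1, 0, 0, 0, 0, 0, 0]
    - [1, 0, 0, 0, 0, 0, 0]

```text
time_s: 21.25
eef_pos: [510.4, 12.9, 227.6]
ee_rot: [0.001, 0.725, 0.688, 0.0]
force: [6.0, -1.4, 4.3]
grip_width: 0.374
grip_force: 29.5
```

send_rows:
  targets:
    - [1, 0.0002, 0, 0, 0, 0, 0]
    - [1, 0, 0, 0, 0, 0, 0]
    - [1, 0.0002, 0, 0, 0, 0, 0]
    - [1, 0, 0, 0, 0, 0, 0]
    - [1, 0.0002, 0, 0, 0, 0, 0]
    - [1, 0, 0, 0, 0, 0, 0]
    - [1, 0.0002, 0, 0, 0, 0, 0]
    - [1, 0, 0, 0, 0, 0, 0]
    - [1, 0, 0, 0, 0, 0, 0]
    - [1, 0, 0, 0, 0, 0, 0]

```text
time_s: 22.5
eef_pos: [510.4, 13.7, 227.7]
ee_rot: [0.001, 0.725, 0.688, 0.0]
force: [6.1, -1.9, 3.8]
grip_width: 0.373
grip_force: 29.5
```

send_rows:
  targets:
    - [1, 0.0002, 0, 0, 0, 0, 0]
    - [1, 0.0002, 0, 0, 0, 0, 0]
    - [1, 0, 0, 0, 0, 0, 0]
    - [1, 0.0002, 0, 0, 0, 0, 0]
    - [1, 0, 0, 0, 0, 0, 0]
    - [1, 0.0002, 0, 0, 0, 0, 0]
    - [1, 0, 0, 0, 0, 0, 0]
    - [1, 0.0002, 0, 0, 0, 0, 0]
    - [1, 0, 0, 0, 0, 0, 0]
    - [1, 0, 0, 0, 0, 0, 0]

```text
time_s: 23.75
eef_pos: [510.5, 14.6, 227.7]
ee_rot: [0.001, 0.725, 0.688, 0.0]
force: [5.7, -2.6, 3.7]
grip_width: 0.373
grip_force: 29.5
```

send_rows:
  targets:
    - [1, 0.0002, 0, 0, 0, 0, 0]
    - [1, 0.0002, 0, 0, 0, 0, 0]
    - [1, 0, 0, 0, 0, 0, 0]
    - [1, 0.0002, 0, 0, 0, 0, 0]
    - [1, 0, 0, 0, 0, 0, 0]
    - [1, 0.0002, 0, 0, 0, 0, 0]
    - [1, 0, 0, 0, 0, 0, 0]
    - [1, 0.0002, 0, 0, 0, 0, 0]
    - [1, 0, 0, 0, 0, 0, 0]
    - [1, 0, 0, 0, 0, 0, 0]

```text
time_s: 25.0
eef_pos: [510.5, 15.0, 227.6]
ee_rot: [0.001, 0.725, 0.688, -0.0]
force: [4.3, -5.9, 4.0]
grip_width: 0.372
grip_force: 29.5
```

send_rows:
  targets:
    - [1, -0.0004, 0, 0, 0, 0, 0]
    - [1, -0.0003, 0, 0, 0, 0, 0]
    - [-1, 0, 0, 0, 0, 0, 0]
    - [-1, 0, 0, 0, 0, 0, 0]
    - [-1, 0, 0, 0, 0, 0, 0]
    - [-1, 0, 0, 0, 0, 0, 0]
    - [-1, 0, 0, -0.02, 0, 0, 0]
    - [-1, 0, 0, -0.04, 0, 0, 0]
    - [-1, 0, 0, -0.04, 0, 0, 0]
    - [-1, -0.03, 0.04, 0, 0, 0, 0]

```text
time_s: 26.25
eef_pos: [548.8, -15.6, 331.8]
ee_rot: [0.003, 0.724, 0.689, 0.002]
force: [1.1, 0.3, 0.2]
grip_width: 0.999
grip_force: 0.0
```

send_rows:
  targets:
    - [-1, -0.04, 0.03, 0, 0, 0, 0]
    - [-1, -0.04, 0.03, 0, 0, 0, 0]
    - [-1, -0.03, 0, 0, 0, 0, 0]
    - [-1, 0, 0, 0, 0, 0, 0]
    - [-1, 0, 0, 0, 0, 0, 0]
    - [1, 0, 0, 0, 0, 0, 0]
    - [1, 0, 0, 0, 0, 0, 0]
    - [1, 0, 0, 0, 0, 0, 0]
    - [1, 0, 0, 0, 0, 0, 0]
    - [1, 0, 0, 0, 0, 0, 0]

```text
time_s: 27.5
eef_pos: [602.6, -129.5, 327.3]
ee_rot: [-0.0, 0.725, 0.688, 0.0]
force: [-0.6, -0.0, 0.5]
grip_width: -0.001
grip_force: 0.0
```

Run:
```python
from h import *
W=wrist();T=ctrl.capture("top");s=ctrl.sense();print(s["eef_pos"],s["force"],s["time_s"])
im=cv2.cvtColor(W["img"],cv2.COLOR_RGB2BGR);cv2.imwrite("pics/k.png",cv2.resize(im,(768,576),interpolation=cv2.INTER_CUBIC))
for p in (W,T):
  for n,z in (("start_hole",249),("button",249),("sleeve",249),("switch",274),("strawberry_tartlet",14)):
    for x in ctrl.landmark_of(n,p)[:2]: print(n,np.round(x["point"],1),x["score"],at_z(p,x["point"],z).round(1))
```

```text
[ 602.57608583 -129.57260977  327.29704411] [-0.32638412 -1.34185897  0.30911571] 27.6
start_hole [149.2  25.7] 0.76 [527.7  14.4 249. ]
button [149.9  24.6] 0.58 [528.4  15.2 249. ]
button [148.9 116.1] 0.52 [522.2 -56.8 249. ]
switch [143.9 291. ] 0.51 [ 498.6 -201.3  274. ]
start_hole [128.3 186.2] 0.62 [620.6 345.2 249. ]
start_hole [377.9 264.8] 0.6 [ 399.2 -364.9  249. ]
button [242.1 217.3] 0.36 [531.4  15.5 249. ]
sleeve [204.2 222.7] 0.74 [515.3 123.1 249. ]
sleeve [243.4 220.5] 0.64 [522.2  11.7 249. ]
switch [320.5 229.7] 0.45 [ 493.5 -203.5  274. ]
strawberry_tartlet [206.8 229.7] 0.66 [527.6 139.3  14. ]
```

View pics/k.png

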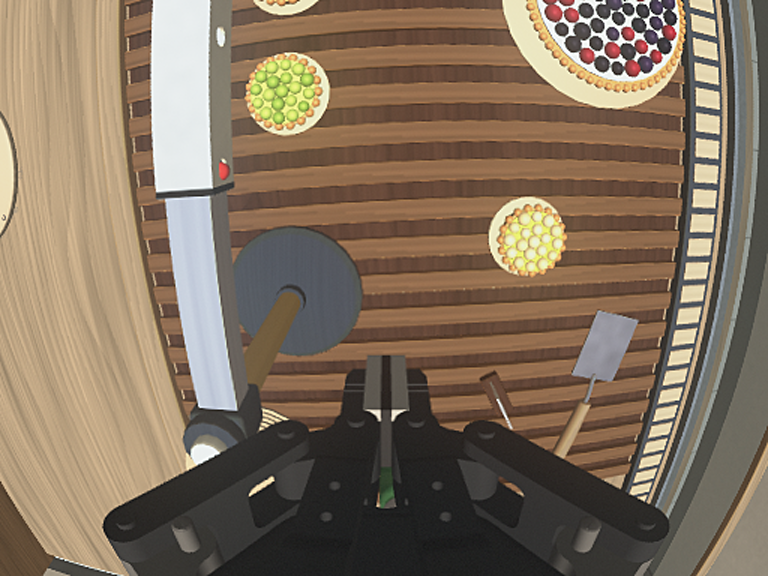

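The red button stands out in the inner hole at (222,170), and the old middle hole moved 70 mm outward to (222,37), so the sleeve is locked. I'm now going over the switch with the fingers shut.

send_rows:
  targets:
    - [1, -0.0265, -0.0333, 0, 0, 0, 0]
    - [1, -0.0265, -0.0333, 0, 0, 0, 0]
    - [1, -0.0263, -0.0334, 0, 0, 0, 0]
    - [1, 0, 0, 0, 0, 0, 0]
    - [1, 0, 0, 0.012, 0, 0, 0]
    - [1, 0, 0, 0.012, 0, 0, 0]
    - [1, 0, 0, 0.006, 0, 0, 0]
    - [1, 0, 0, 0, 0, 0, 0]
    - [1, 0, 0, 0, 0, 0, 0]
    - [1, 0, 0, 0, 0, 0, 0]

```text
time_s: 29.35
eef_pos: [498.7, -203.6, 297.6]
ee_rot: [0.0, 0.725, 0.688, 0.0]
force: [0.3, -1.1, 0.4]
grip_width: -0.0
grip_force: 0.0
```

Run:
```python
from h import *
T=ctrl.capture("top");W=wrist();s=ctrl.sense();print(s["eef_pos"],s["force"],s["time_s"])
a=cv2.resize(cv2.cvtColor(W["img"][200:380,160:360],cv2.COLOR_RGB2BGR),None,fx=3,fy=3,interpolation=cv2.INTER_CUBIC)
cv2.imwrite("pics/m.png",a)
```

```text
[ 498.65876719 -203.56089042  297.52349452] [-0.82203698 -0.06149527 -0.46246465] 29.45
```

View pics/m.png

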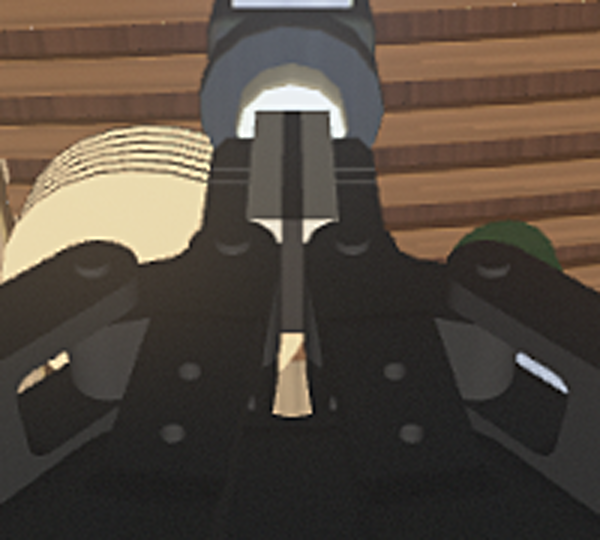

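The shut fingertips at (293,112) sit over the white cap at (293,115), centred sideways and within its round. Pressing gently.

send_rows:
  targets:
    - [1, 0, 0, 0.002, 0, 0, 0]
    - [1, 0, 0, 0.0015, 0, 0, 0]
    - [1, 0, 0, 0.0015, 0, 0, 0]
    - [1, 0, 0, 0.0015, 0, 0, 0]
    - [1, 0, 0, 0.001, 0, 0, 0]
    - [1, 0, 0, 0.001, 0, 0, 0]
    - [1, 0, 0, 0.001, 0, 0, 0]
    - [1, 0, 0, 0.0005, 0, 0, 0]
    - [1, 0, 0, 0, 0, 0, 0]
    - [1, 0, 0, 0, 0, 0, 0]

```text
time_s: 30.7
eef_pos: [498.6, -203.5, 287.4]
ee_rot: [0.0, 0.725, 0.688, 0.0]
force: [-2.0, 0.6, 3.6]
grip_width: 0.001
grip_force: 1.9
```

send_rows:
  targets:
    - [1, 0, 0, 0.0005, 0, 0, 0]
    - [1, 0, 0, 0.0005, 0, 0, 0]
    - [1, 0, 0, 0.0005, 0, 0, 0]
    - [1, 0, 0, 0.0005, 0, 0, 0]
    - [1, 0, 0, 0, 0, 0, 0]
    - [1, 0, 0, 0, 0, 0, 0]
    - [1, 0, 0, 0, 0, 0, 0]
    - [1, 0, 0, 0, 0, 0, 0]
    - [1, 0, 0, 0, 0, 0, 0]
    - [1, 0, 0, 0, 0, 0, 0]

```text
time_s: 31.95
eef_pos: [498.6, -203.6, 286.0]
ee_rot: [0.0, 0.725, 0.689, 0.0]
force: [-2.5, 1.0, 8.4]
grip_width: -0.003
grip_force: 4.3
```

Run:
```python
from h import *
S=ctrl.capture("side");s=ctrl.sense();print(s["eef_pos"],s["force"],s["time_s"])
save(S,"n.png")
cv2.imwrite("pics/o.png",cv2.resize(cv2.imread("pics/n.png")[120:280,170:330],None,fx=3.6,fy=3.6,interpolation=cv2.INTER_CUBIC))
```

```text
[ 498.64029498 -203.57355544  285.98761784] [-2.42274146  0.77050743  7.63040647] 32.0
```

View pics/o.png

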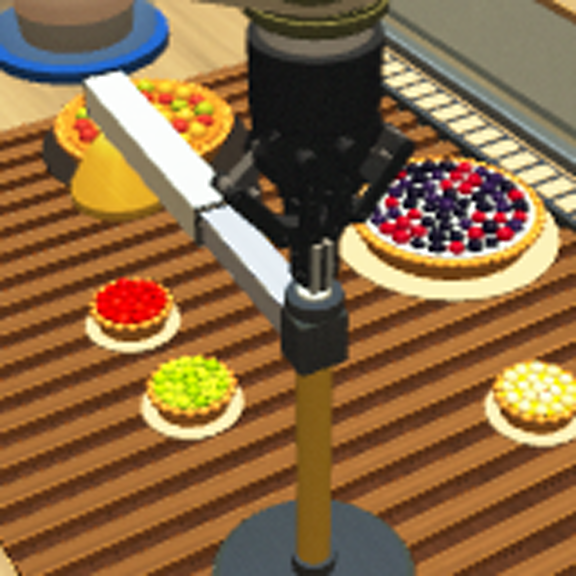

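The fingertips press the white cap at (318,290). The force is 8 N, over the 5 N full-travel force, so the switch has bottomed and is on. Retreating and handing in.

send_rows:
  targets:
    - [1, 0, 0, -0.005, 0, 0, 0]
    - [1, 0, 0, -0.02, 0, 0, 0]
    - [1, 0, 0, -0.03, 0, 0, 0]
    - [1, 0, 0, -0.03, 0, 0, 0]
    - [1, 0, 0, -0.01, 0, 0, 0]
    - [1, 0, 0, 0, 0, 0, 0]
    - [1, 0, 0, 0, 0, 0, 0]
    - [1, 0, 0, 0, 0, 0, 0]
    - [1, 0, 0, 0, 0, 0, 0]
    - [1, 0, 0, 0, 0, 0, 0]

```text
time_s: 33.25
eef_pos: [498.6, -203.5, 380.2]
ee_rot: [-0.0, 0.725, 0.688, -0.0]
force: [0.4, -0.9, -0.5]
grip_width: -0.001
grip_force: 0.0
```

```bash
python3 -c "
from rig import ctrl
print(ctrl.sense()['time_s']);print(ctrl.finish_job())"
```

```text
33.25
the job is handed in; nothing more can be done
None
```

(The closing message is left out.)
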